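Hold the press handle over its screw

TASK

Make the bench ready for fitting the press handle. First put the flat scraper away: slide it blade first, all the way, into the slot of the low wooden holder and let go of it. Then grip the one-sided press handle at its balance point, lift it, and hold it level and still about 5 cm above the green press head, its ring over the screw and its red weight over the rubber rest; finish while holding it there, and leave the jars, figurines and mould where they stand.

Things in the scene. Friction and masses are not known exactly. Their poses are not given: they have to be found in the camera images.
- scraper: loose flat scraper, 195 mm long. Origin: underside, below the brass collar's front face; +x along the blade. Wooden handle 20 wide, 26 high, x = -115 to -15; collar 34 wide, 26 high, x = -15 to 0; steel blade 50 wide, 3 thick, x = 0 to 80, 13 above the table. The handle lies on the table and keeps the blade level at slot height, so it can just be slid. Balances at x = -24. About 140 g.
- holder: fixed low wooden block, 100 (x) by 90 (y) by 32 mm high, origin under its centre. A slot runs along its +x from the mouth in its -x face (roughly towards the robot): 62 mm wide, 88 deep, closed at the far end, floor 6 mm and lips 20 mm above the table. Pale lips reach 15 mm in over each side; between them it is open from above
- holder_mouth (a point): middle of the mouth of the slot, 50 mm before the holder's origin, 13 mm above the table; axes as the holder. The scraper is home when its collar is at the mouth and blade and slot are in line.
- press_handle: loose aluminium press handle lying level on the table, 277 mm long, 0.55 to 0.85 kg. Origin: on its underside, below its balance point; +x along the bar to the red weight. Bar 16 mm wide, from 16 to 38 mm above the underside, x = -130 to 37; ring (upright hole) 50 outside, 30 inside, 45 high, centred at x = -153; round weight 64 across, 55 high, centred at x = 67
- handle_balance (a point): balance point (centre of mass) of the press handle, in the middle of the bar, 27 mm above its underside, 153 mm from the ring's centre, 67 mm from the weight's centre; axes as the handle
- handle_ring (a point): centre of the ring of the press handle, on its underside; axes as the handle
- handle_weight (a point): centre of the red weight of the press handle, on its underside; axes as the handle
- press_head: fixed green press head: base plate 310 (x) by 80 (y) by 14 mm with a steel screw at one end and a round rubber rest at the other. Origin: under it, on the table, below where the handle's balance point goes; x points from the screw (x = -153) to the rest (x = 67), z up
- screw_tip (a point): top centre of the steel screw (22 mm across), 76 mm above the table; axes as the press head
- rest_top (a point): top centre of the black rubber rest (52 mm across), 54 mm above the table; axes as the press head
- jar_a: paint jar, 60 mm across, 75 mm tall, standing upright; yellow cap; a bystander. Origin: centre of its underside
- jar_b: paint jar, 60 mm across, 75 mm tall, standing upright; blue cap; a bystander. Origin: centre of its underside
- jar_c: paint jar, 60 mm across, 75 mm tall, standing upright; red cap; a bystander. Origin: centre of its underside
- figurine_a: painted clay figurine, 38 mm across the foot, 75 mm tall, dark hat, blue coat; a bystander. Origin: centre of its underside
- figurine_b: painted clay figurine, 38 mm across the foot, 75 mm tall, dark hat, red coat; a bystander. Origin: centre of its underside
- figurine_c: painted clay figurine, 38 mm across the foot, 75 mm tall, dark hat, white coat; a bystander. Origin: centre of its underside
- mould: terracotta mould block, 70 by 90 by 50 mm high; a bystander. Origin: centre of its underside
Not all that is in view belongs to the job. Of the things shaped like the holder, the wooden one is meant. What is meant by the scraper is not orange, and is the smaller of those in its own colour.

How it is judged:
On the way, in this order (a step that is already met when the one before it is completed fails the run):
1. the scraper's blade is fully in the holder's slot and the scraper is let go (x of scraper in the frame of holder_mouth between -0.012 and 0.01 m and y of scraper in the frame of holder_mouth between -0.01 and 0.01 m and height (world z) of scraper below 0.012 m and angle between the x axis of scraper and the x axis of holder, either way round below 0.15 rad and angle between scraper's own z axis and vertical below 0.12 rad and contact force between the fingers and scraper below 0.1 N), for 0.2 s.
2. the press handle is lifted off the table, gripped at its balance point (x of the grasp point in the frame of press_handle between -0.02 and 0.02 m and contact force between the fingers and press_handle above 1 N and height (world z) of each of handle_ring, handle_weight above 0.03 m), for 0.2 s.
At the end, for the whole second after the job is handed in: Scraper home (collar within 12 mm of the mouth), let go. Handle gripped within 20 mm of its balance point, level within 0.1 rad, still, clear of the head; ring 20 to 90 mm above the screw and within 20 mm of its axis, weight within 25 mm of the rest's (all of step 1 and x of the grasp point in the frame of press_handle between -0.02 and 0.02 m and contact force between the fingers and press_handle above 1 N and horizontal distance between handle_ring and screw_tip below 0.02 m and horizontal distance between handle_weight and rest_top below 0.025 m and z of handle_ring in the frame of screw_tip between 0.02 and 0.09 m and angle between press_handle's own z axis and vertical below 0.1 rad and linear speed of press_handle below 0.02 m/s and angular speed of press_handle below 0.1 rad/s and contact force between press_handle and press_head below 0.3 N); the arm keeps its last pose, push and grip.
It fails at once if a jar, figurine or the mould is moved more than 25 mm or tipped over (distance of any of jar_a, jar_b, jar_c, figurine_a, figurine_b, figurine_c, mould from where it was at the start of the episode above 0.025 m or angle between any of jar_a, jar_b, jar_c, figurine_a, figurine_b, figurine_c, mould's own z axis and vertical above 0.5 rad).
It also fails if it takes over 64 s, if anything falls off the work surface, if the arm or the gripper's body presses on something with over 40 N, if the wrist force passes 120 N, or if a joint passes its speed limit or range.

ROBOT

A 7-joint arm with a two-finger parallel gripper is mounted at the origin on the work surface. World frame = base frame: x ahead of the robot, y to its left, z up, the work surface at z = 0. Lengths are in m, angles in rad, forces in N, time in s.
With the tool pointing down it reaches from about 0.425 to 0.925 m from the base axis. Payload 6.8 kg.
Tool frame: the origin (TCP) lies midway between the tips of the shut fingers; the grasp point (between the pads) lies 19 mm behind it; z points along the fingers, x is the direction in which the jaws open and shut, and the axes are right-handed (so a half turn about z gives the same grasp; the last joint's range is limited). The gripper opens to 85 mm and grips with 20 to 120 N. Pads are 22 mm wide; open, the fingers measure 114 mm over their backs; the gripper's body (76 mm by 85 mm) begins 54 mm behind the grasp point. The pads swing forward as they close: fully open they stand 13 mm farther back than shut.
Start: joints at [1.202, 0.477, 0.022, 1.555, -0.011, 1.109, -0.083], TCP at [0.174, -0.652, 0.231] pointing down, gripper open.
Joint ranges: [-2.96, 2.96], [-0.34, 2.1], [-1.41, 1.46], [0.24, 2.44], [-1.37, 4.51], [0.17, 1.92], [-2.96, 2.96]. Speed limits (rad/s): [2.39, 2.39, 3.14, 3.14, 3.14, 3.14, 3.14].

INTERFACE

Orientations are given as a unit quaternion [w, x, y, z].
In Python, from station import bot gives the robot as it stands.
- The arm moves only by the tool step_arm, never from a script. Its argument "increments" is a list of rows, each a list of 7 numbers: the shift along the tool's x, y, z in cm, then the turn, a rotation vector about the tool's x, y, z in degrees, then the closure, from 0 (fully open) to 1 (shut). A call has 1 to 20 rows; each row shifts and turns the commanded pose from where the row before left it, along the tool's axes as they then stand; what a row does not reach is not made up. A row lasts 1/10 s, in which the tool goes at most 50 mm and 8.59 degrees, less where a joint would pass 70% of its speed; a pose out of reach is approached as far as the arm can. A call is refused whole if a number of a shift passes 5 or a number of a turn 8.59, either way. A call with a gripper value outside its range is refused whole. The fingers move at their own pace and stop on an object; "squeeze" is the grip in N (left out, the last holds). Time passes only in rows, so rows that do not move let the fingers close. It gives the time, the measured TCP pose, the force and the opening at its end, in the units of the state.
- bot.get_obs(): the state, without advancing time (a new reading comes with each control period).
- bot.read_camera(name): name is "scene" or "top"; returns a dict with "pixels" (400x640x3 uint8, red, green, blue), "vertical_fov" (degrees; the focal length in pixels is half the picture's height over the tangent of half this angle, whatever the lens; pixels are square), "cx", "cy" (the principal point, pixels), "k1" (the pictures are not rectified: a ray, as slopes to the right and down, at radius r is drawn at 1 + k1 r^2 times it, then the intrinsics apply), "camera_from_world" (4x4, takes a point from world to camera coordinates). Camera axes: x right, y down, z forward; pixel columns grow to the right and rows downward; lengths in m; the calibration is good to about 2 mm. A picture is of the moment at which its call begins. There is no depth.
- bot.hand_in(): hands the job in, once; it reports no verdict.
Trained networks look in a picture, given as the dict that the camera call returned (one of the last four; its "shot" number tells which), for a name from the list of things; names that differ only in an ending like _2 or _b are one class to them, and where a whole thing is asked for, a point or a joint stands for the part that bears it (a point fixed in the world has none). Each returns a list of dicts, best first, with "score" (0 to 1); they miss things now and then, are a little off and sometimes report something else, mostly with a low value. They report only what shows in the picture. A call takes as long as a camera call. They do not tell look-alikes from the thing itself.
- bot.find_in(picture, query): "point" ([column, row] in pixels, amid what is visible of it).
- bot.cut_out(picture, query): "pixels" (400x640 bool, what is visible of it) and "point" ([column, row] in pixels, amid what is visible of it).
- bot.pinpoint(picture, query): "point" ([column, row] in pixels: a listed point, or the origin of a listed thing).
The state is a dict: "t": time; "q": joint angles; "joint_vel": joint speeds; "joint_torque": joint torques, N m; "eef_pos": TCP position; "tool_rot": TCP orientation; "contact_force": force on the tool from outside, world axes, zero at the start; "torque": the same for the moment, N m; "gripper_width": opening from 0.0 (shut) to 1.0 (fully open).
Only numpy, scipy, OpenCV 4.12 (cv2) and the standard library are available. Lean on these libraries where they do the work, as an engineer would, in place of code of your own. Each camera call takes 0.05 s, during which the arm holds its last target.

## Working session

There is one attempt and no reset: what is moved stays moved. The work goes in short steps, Python scripts to look and compute and a tool call to move; the robot and the scene stay as the last step left them, time stands still between calls to the robot, and variables do not carry over. Pictures are saved under pics/ and viewed, and the job is handed in when it is done.

Besides the shell and the picture viewer there is one more tool, called after ">>>" as name(argument=value, ...), one argument or row to a line, values as JSON. step_arm: Moves the arm, as the interface text tells. Its arguments: {"type":"object","properties":{"increments":{"type":"array"},"squeeze":{"type":"number"}},"required":["increments"]}

```bash
ls; mkdir -p pics; python3 - <<'E'
from station import bot
import cv2,pickle
print(bot.get_obs())
for n in("scene","top"):
    p=bot.read_camera(n); cv2.imwrite(f"pics/{n}0.png",p["pixels"][:,:,::-1]); print({k:v for k,v in p.items() if k!="pixels"})
    pickle.dump(p,open(f"{n}0.pkl","wb"))
    for q in ["scraper","holder","holder_mouth","press_handle","handle_balance","handle_ring","handle_weight","press_head","screw_tip","rest_top"]:
        print(n,q,[(d["point"],round(d["score"],2)) for d in bot.pinpoint(p,q)])
E
```

```text
pics
{'t': 0.0, 'q': array([ 1.20189621,  0.47778591,  0.02234491,  1.55645332, -0.01150774,
        1.10926387, -0.08311053]), 'joint_vel': array([ 3.85675569e-04, -1.99375694e-03, -3.55944403e-04, -4.28053873e-05,
       -2.28440294e-03,  1.15867495e-03, -2.38695349e-05]), 'joint_torque': array([-2.38246082e-05, -5.96458054e+01,  1.60772435e+00, -2.81195140e+01,
        1.24096207e-02,  9.10982693e-03, -7.42205742e-06]), 'eef_pos': array([ 0.17388683, -0.65161631,  0.23033452]), 'tool_rot': array([-4.90957623e-04,  7.93049682e-01, -6.09156309e-01, -7.43689949e-04]), 'contact_force': array([-0.34943425, -0.04255518,  0.65012984]), 'torque': array([-0.0101885 , -0.0115118 ,  0.03280045]), 'gripper_width': 0.998911714339651}
{'vertical_fov': 57.184455663205455, 'cx': 312.7864717250556, 'cy': 196.77669766247746, 'k1': 0.019562378073863042, 'camera_from_world': array([[-0.15290025,  0.98823869,  0.00241059,  0.09175606],
       [ 0.72935327,  0.11449077, -0.67448919, -0.32250333],
       [-0.6668323 , -0.10137139, -0.73828079,  1.36358779],
       [ 0.        ,  0.        ,  0.        ,
[... 950 characters left out ...]
9371766],
       [ 0.        ,  0.        ,  0.        ,  1.        ]]), 'shot': 2}
top scraper [([215.3, 290.7], 0.83), ([407.0, 215.7], 0.82), ([418.0, 313.4], 0.71)]
top holder [([355.3, 196.5], 0.87), ([403.6, 129.3], 0.77), ([476.5, 253.4], 0.6), ([310.7, 195.3], 0.51)]
top holder_mouth [([355.9, 218.8], 0.97), ([408.6, 141.4], 0.94), ([482.2, 269.9], 0.71), ([231.8, 207.6], 0.44)]
top press_handle [([254.2, 203.1], 0.96)]
top handle_balance [([249.1, 201.2], 0.92)]
top handle_ring [([307.9, 195.4], 0.67)]
top handle_weight [([229.2, 206.8], 0.98), ([474.5, 185.3], 0.74)]
top press_head [([267.2, 143.5], 0.91)]
top screw_tip [([315.8, 133.5], 0.94)]
top rest_top [([238.6, 135.9], 0.63)]
```

View pics/scene0.png

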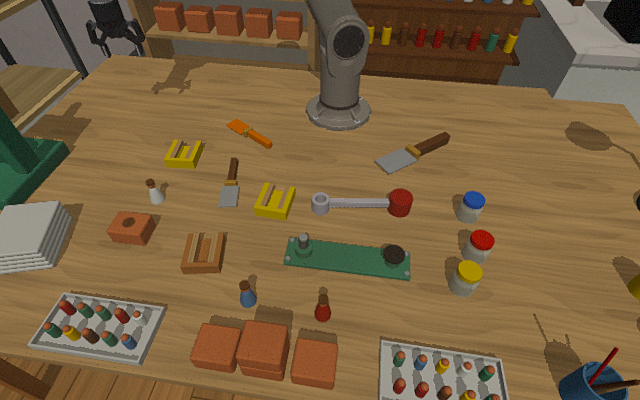

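View pics/top0.png

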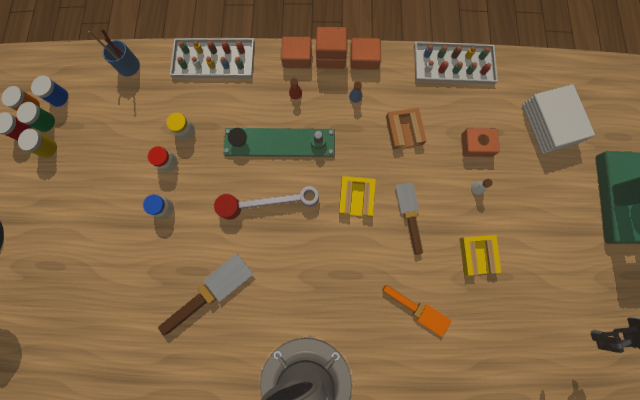

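The candidates in the top view:
- **Scrapers:** large brown at (207,295), orange at (418,310) and small brown at (409,217). The small brown one fits, as it isn't orange and is the smaller of the two brown ones.
- **Holders:** yellow at (357,197), yellow at (481,256) and wooden at (406,129). The wooden one is meant.

I'll confirm both in an enlarged crop.

```bash
cat >h.py <<'E'
import numpy as np,cv2
def cam(p):
    f=200/np.tan(np.radians(p["vertical_fov"])/2)
    return np.array([[f,0,p["cx"]],[0,f,p["cy"]],[0,0,1.]]),np.array([p["k1"],0,0,0,0.]),p["camera_from_world"]
def proj(p,X):
    K,d,T=cam(p); X=np.atleast_2d(np.array(X,float))
    return cv2.projectPoints(X,cv2.Rodrigues(T[:3,:3])[0],T[:3,3],K,d)[0].reshape(-1,2)
def back(p,uv,z):
    K,d,T=cam(p); R=T[:3,:3]; c=-R.T@T[:3,3]
    s=cv2.undistortPoints(np.array(uv,float).reshape(-1,1,2),K,d).reshape(-1,2)
    r=np.c_[s,np.ones(len(s))]@R
    return c+r*((z-c[2])/r[:,2])[:,None]
def crop(p,x0,y0,x1,y1,k,name):
    im=cv2.resize(p["pixels"][y0:y1,x0:x1,::-1],None,fx=k,fy=k,interpolation=cv2.INTER_CUBIC); cv2.imwrite(name,im)
E
python3 - <<'E'
from h import *; import pickle
t=pickle.load(open("top0.pkl","rb"));s=pickle.load(open("scene0.pkl","rb"))
crop(t,350,100,450,260,3.7,"pics/c1.png");crop(t,210,110,350,220,5,"pics/c2.png")
crop(s,150,140,260,290,4,"pics/c3.png")
print("balance",back(t,[[249.1,201.2]],.027),back(s,[[375.6,202]],.027))
print("ring",back(t,[[307.9,195.4]],0),back(s,[[320.1,212]],0))
print("weight",back(t,[[229.2,206.8]],0),back(s,[[396.9,210.2]],0))
print("screw",back(t,[[315.8,133.5]],.076),back(s,[[304.4,240.2]],.076))
print("rest",back(t,[[238.6,135.9]],.054),back(s,[[395.2,252.4]],.054))
print("head",back(t,[[267.2,143.5]],0),back(s,[[363.1,264.1]],0))
print("mouth",back(t,[[408.6,141.4]],.013),back(s,[[208.3,236.5]],.013))
print("holder",back(t,[[403.6,129.3]],0),back(s,[[208.5,255.5]],0))
print("scr",back(t,[[407,215.7]],0),back(s,[[229.5,187.7]],0))
E
```

```text
balance [[0.46691363 0.1625672  0.027     ]] [[0.46267566 0.15514707 0.027     ]]
ring [[0.49068303 0.00634103 0.        ]] [[0.49991856 0.00526537 0.        ]]
weight [[0.45453953 0.2219148  0.        ]] [[0.45979377 0.21808342 0.        ]]
screw [[ 0.64325292 -0.01304137  0.076     ]] [[ 0.65565638 -0.01173866  0.076     ]]
rest [[0.64051487 0.19587731 0.054     ]] [[0.64157475 0.20488794 0.054     ]]
head [[0.63743149 0.12542915 0.        ]] [[0.65113061 0.13481882 0.        ]]
mouth [[ 0.64777846 -0.27232307  0.013     ]] [[ 0.6380439 -0.2690643  0.013    ]]
holder [[ 0.6879072  -0.26177676  0.        ]] [[ 0.68610547 -0.25412004  0.        ]]
scr [[ 0.43959892 -0.26616472  0.        ]] [[ 0.44820036 -0.274168    0.        ]]
```

View pics/c1.png

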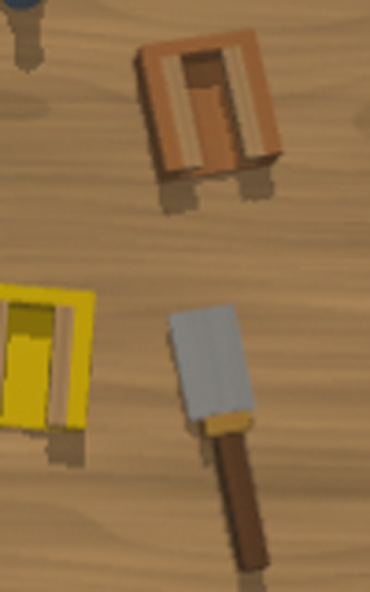

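View pics/c3.png

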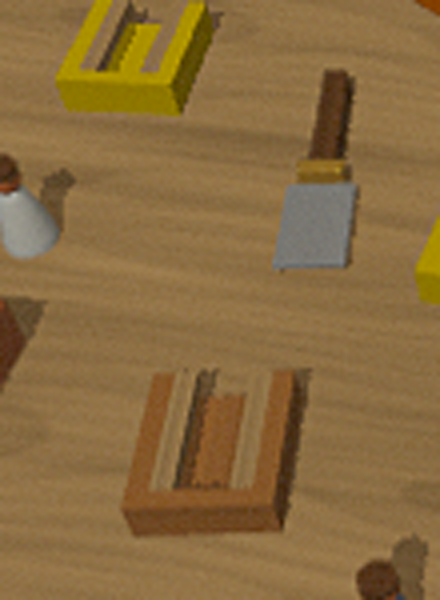

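View pics/c2.png

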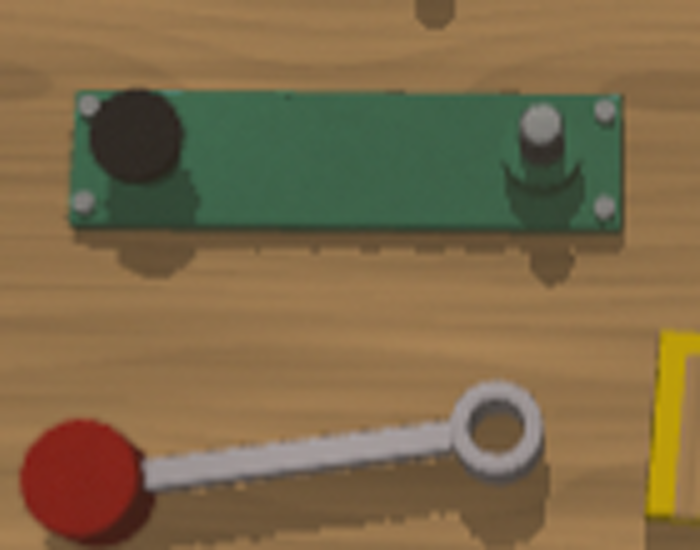

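```bash
cat >>h.py <<'E'
def box(x0,x1,y0,y1,z0,z1): return np.array([[x,y,z] for x in(x0,x1) for y in(y0,y1) for z in(z0,z1)],float)
def cyl(x,y,r,z0,z1):
    a=np.linspace(0,2*np.pi,24,endpoint=False); return np.vstack([np.c_[x+r*np.cos(a),y+r*np.sin(a),0*a+z] for z in(z0,z1)])
M={"scraper":[box(-.115,-.015,-.01,.01,0,.026),box(-.015,0,-.017,.017,0,.026),box(0,.08,-.025,.025,.0115,.0145)],
"holder":[box(-.05,.05,-.045,.045,0,.032)],
"press_handle":[box(-.13,.037,-.008,.008,.016,.038),cyl(-.153,0,.025,0,.045),cyl(.067,0,.032,0,.055)],
"press_head":[box(-.198,.112,-.04,.04,0,.014),cyl(-.153,0,.011,0,.076),cyl(.067,0,.026,0,.054)]}
def place(V,P,z=0):
    c,s=np.cos(P[2]),np.sin(P[2]); return np.c_[P[0]+c*V[:,0]-s*V[:,1],P[1]+s*V[:,0]+c*V[:,1],V[:,2]+z]
def sil(p,name,P,k=4,z=0):
    m=np.zeros((400*k,640*k),np.uint8)
    for V in M[name]:
        h=cv2.convexHull(((proj(p,place(V,P,z))+.5)*k).astype(np.float32)); cv2.fillConvexPoly(m,np.round(h).astype(np.int32),255)
    if name=="press_handle":
        a=np.linspace(0,2*np.pi,24); hs=[]
        for zz in(0,.045):
            q=np.zeros_like(m); cv2.fillPoly(q,[np.round((proj(p,place(np.c_[-.153+.015*np.cos(a),.015*np.sin(a),0*a+zz],P,z))+.5)*k).astype(np.int32)],255); hs.append(q)
        m[(hs[0]>0)&(hs[1]>0)]=0
    return cv2.resize(m,(640,400),interpolation=cv2.INTER_AREA)/255.
def fit(views,name,P0,z=0):
    from scipy.optimize import minimize
    def c(P): return sum(np.abs(sil(p,name,P,z=z)-m).sum()/m.sum() for p,m in views)
    best=None
    S=np.array([[0,0,0],[.015,0,0],[0,.015,0],[0,0,.12]])
    for _ in range(2):
        r=minimize(c,P0,method="Nelder-Mead",options=dict(initial_simplex=np.array(P0)+S,xatol=1e-4,fatol=1e-4)); P0=r.x; S=-S*.6
    return r.x,r.fun
def overlay(p,items,name,x0,y0,x1,y1,k):
    im=cv2.resize(p["pixels"][:,:,::-1],None,fx=k,fy=k,interpolation=cv2.INTER_CUBIC)
    for n,P in items:
        for V in M[n]:
            h=cv2.convexHull(((proj(p,place(V,P))+.5)*k).astype(np.float32)); cv2.polylines(im,[np.round(h).astype(np.int32)],True,(255,0,255),1)
    cv2.imwrite(name,im[y0*k:y1*k,x0*k:x1*k])
E
python3 - <<'E'
from station import bot
from h import *; import pickle
t=bot.read_camera("top");s=bot.read_camera("scene")
init={"scraper":([.44,-.27,.1],(407,217),(229,185)),"holder":([.69,-.26,.1],(406,129),(205,252)),"press_handle":([.465,.16,1.7],(254,203),(372,205)),"press_head":([.64,.13,1.57],(279,142),(348,258))}
R={}
for n,(P0,ut,us) in init.items():
    v=[]
    for p,u in((t,ut),(s,us)):
        L=[d for d in bot.cut_out(p,n) if np.hypot(*(np.array(d["point"])-u))<15]
        if L: v.append((p,L[0]["pixels"].astype(float))); print(n,L[0]["point"],L[0]["score"],L[0]["pixels"].sum())
    for w in [v]+[[x] for x in v]:
        P,f=fit(w,n,P0); print(n,np.round(P,4),round(f,3)); R.setdefault(n,P)
pickle.dump((t,s,R),open("fit.pkl","wb"))
overlay(t,R.items(),"pics/o1.png",200,90,440,270,3)
overlay(s,R.items(),"pics/o2.png",160,130,430,300,2)
E
```

```text
scraper [409.2, 210.7] 0.66 968
scraper [225.6, 187.7] 0.85 626
scraper [ 0.4501 -0.2709  0.1781] 0.178
scraper [ 0.4493 -0.2708  0.1838] 0.071
scraper [ 0.4519 -0.2716  0.182 ] 0.095
holder [406.0, 128.4] 0.83 1229
holder [204.5, 254.1] 0.72 1521
holder [ 0.6875 -0.2628  0.1985] 0.163
holder [ 0.6867 -0.2623  0.1972] 0.062
holder [ 0.6875 -0.2638  0.1981] 0.096
press_handle [249.1, 200.7] 0.73 1022
press_handle [369.9, 203.4] 0.83 1506
press_handle [0.4615 0.1535 1.7206] 0.366
press_handle [0.4613 0.1533 1.7136] 0.272
press_handle [0.4612 0.1534 1.7244] 0.091
press_head [350.4, 259.9] 0.62 3756
press_head [0.6417 0.1342 1.5802] 0.045
press_head [0.6417 0.1342 1.5802] 0.045
```

View pics/o1.png

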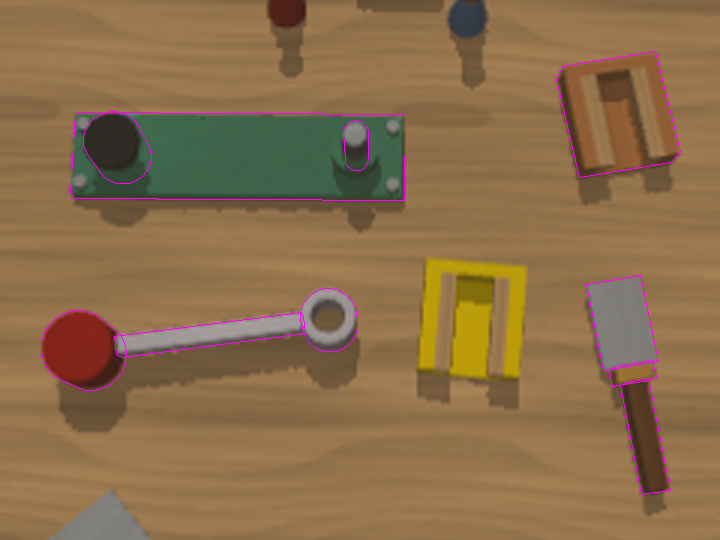

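View pics/o2.png

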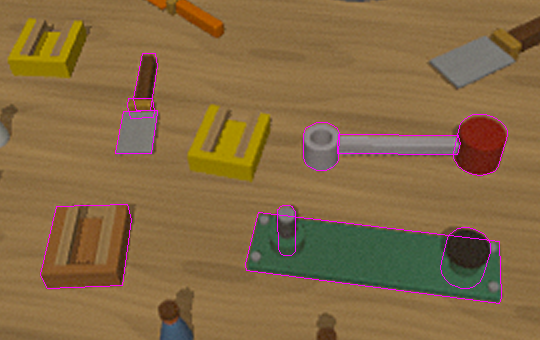

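The overlays match in both views: small brown scraper at about (628,390) and wooden holder at (620,115) in the enlarged overlay. Next is the approach to the scraper.

```bash
cat >>h.py <<'E'
def plan(o,pos,ax):  # ax: desired world angle of tool x axis (mod pi), tool down
    from scipy.spatial.transform import Rotation as Ro
    w,x,y,z=o["tool_rot"]; R=Ro.from_quat([x,y,z,w]).as_matrix()
    d=R.T@(np.array(pos)-o["eef_pos"]); best=None
    for a in(ax,ax+np.pi):
        c,s=np.cos(a),np.sin(a); G=np.array([[c,s,0],[s,-c,0],[0,0,-1.]])
        r=np.degrees(Ro.from_matrix(R.T@G).as_rotvec())
        if best is None or np.linalg.norm(r)<np.linalg.norm(best): best=r
    print("t",round(o["t"],2),"pos",np.round(o["eef_pos"],4),"shift cm",np.round(d*100,2),"turn deg",np.round(best,2),"q7",round(o["q"][6],2),"F",np.round(o["contact_force"],1),"w",round(o["gripper_width"],3))
E
python3 - <<'E'
from station import bot
from h import *
plan(bot.get_obs(),[.396,-.281,.10],.181-np.pi/2)
E
```

```text
t 1.6 pos [ 0.1741 -0.6522  0.2313] shift cm [-30.14 -31.01  13.13] turn deg [-0.    0.    4.57] q7 -0.08 F [0.3 0.9 0.2] w 1.0
```

>>> step_arm(
  increments=[
    [-2.5,-2.6,1.1,0,0,0,0],
    [-2.5,-2.6,1.1,0,0,0,0],
    [-2.5,-2.6,1.1,0,0,0,0],
    [-2.5,-2.6,1.1,0,0,0,0],
    [-2.5,-2.6,1.1,0,0,0,0],
    [-2.5,-2.6,1.1,0,0,0,0],
    [-2.5,-2.6,1.1,0,0,0,0],
    [-2.5,-2.6,1.1,0,0,0,0],
    [-2.5,-2.6,1.1,0,0,0,0],
    [-2.5,-2.6,1.1,0,0,0,0],
    [-2.5,-2.5,1.1,0,0,0,0],
    [-2.6,-2.5,1.0,0,0,0,0],
    [0,0,0,0,0,2.3,0],
    [0,0,0,0,0,2.3,0],
    [0,0,0,0,0,0,0],
  ],
  squeeze=40,
)

```text
t: 3.1
eef_pos: [0.3963, -0.2812, 0.1004]
tool_rot: [0.0, 0.768, -0.64, 0.0]
contact_force: [0.6, 0.6, -0.7]
gripper_width: 1.002
```

```bash
python3 - <<'E'
from station import bot
from h import *
plan(bot.get_obs(),[.396,-.281,.005],.181-np.pi/2)
E
```

```text
t 3.1 pos [ 0.3963 -0.2812  0.1004] shift cm [-0.03  0.03  9.54] turn deg [-0.01 -0.02 -0.01] q7 -0.96 F [ 0.6  0.6 -0.7] w 1.002
```

>>> step_arm(
  increments=[
    [0,0,2,0,0,0,0],
    [0,0,2,0,0,0,0],
    [0,0,2,0,0,0,0],
    [0,0,1.5,0,0,0,0],
    [0,0,1.0,0,0,0,0],
    [0,0,1.0,0,0,0,0],
    [0,0,0,0,0,0,0.5],
    [0,0,0,0,0,0,0.6],
    [0,0,0,0,0,0,0.7],
    [0,0,0,0,0,0,0.8],
    [0,0,0,0,0,0,0.9],
    [0,0,0,0,0,0,1],
    [0,0,0,0,0,0,1],
    [0,0,0,0,0,0,1],
  ],
)

```text
t: 4.5
eef_pos: [0.3964, -0.2817, 0.006]
tool_rot: [-0.0, 0.768, -0.641, 0.001]
contact_force: [-1.3, 0.2, 5.5]
gripper_width: 0.223
```

```bash
cat >look.py <<'E'
import sys
from station import bot
from h import *; import pickle
t,s,R=pickle.load(open("fit.pkl","rb"))
def look(n,P0,ut,us,tag,x0=200,y0=90,x1=440,y1=270,z=0):
    v=[];T=bot.read_camera("top");S=bot.read_camera("scene")
    for p,u in((T,ut),(S,us)):
        L=[d for d in bot.cut_out(p,n) if np.hypot(*(np.array(d["point"])-u))<25]
        if L: v.append((p,L[0]["pixels"].astype(float))); print(n,L[0]["point"],L[0]["score"],L[0]["pixels"].sum())
    for w in [[x] for x in v]:
        P,f=fit(w,n,P0,z); print(n,np.round(P,4),round(f,3))
    return T,S
E
python3 - <<'E'
from look import *
T=bot.read_camera("top"); overlay(T,[("scraper",R["scraper"]),("holder",R["holder"])],"pics/a1.png",350,90,450,270,4)
o=bot.get_obs();plan(o,[.396,-.281,.005],.181-np.pi/2)
S=bot.read_camera("scene"); overlay(S,[("scraper",R["scraper"]),("holder",R["holder"])],"pics/a2.png",150,120,300,300,4)
E
```

```text
t 4.55 pos [ 0.3964 -0.2817  0.006 ] shift cm [-0.08  0.03  0.1 ] turn deg [-0.05 -0.05 -0.03] q7 -0.99 F [-1.5  0.9  5.8] w 0.222
```

View pics/a1.png

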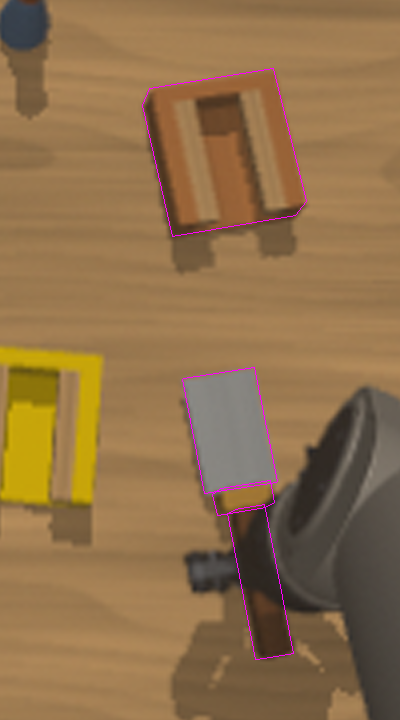

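View pics/a2.png

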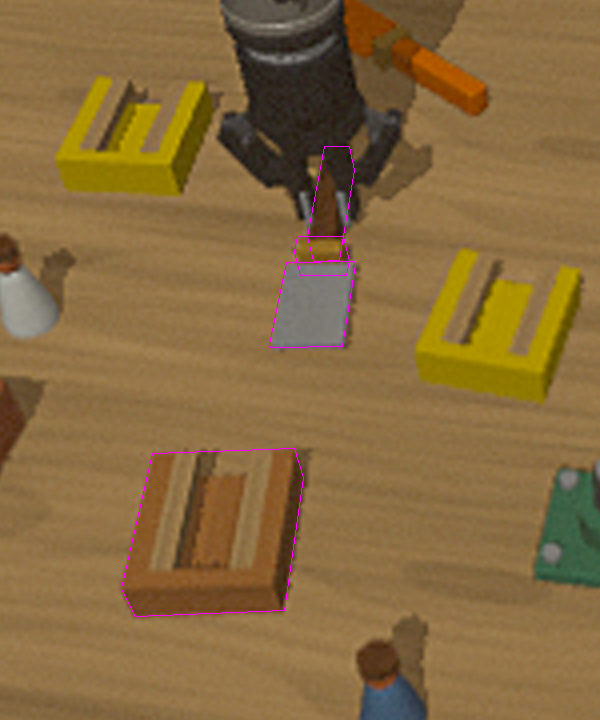

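The handle is gripped between the pads and the scraper hasn't moved (blade at (230,430) in the crop, still on its outline). Next I'll move it to just before the mouth, turned in line.

```bash
python3 - <<'E'
from station import bot
from h import *
plan(bot.get_obs(),[.4969,-.3021,.007],.198-np.pi/2)
E
```

```text
t 4.6 pos [ 0.3964 -0.2817  0.006 ] shift cm [ 3.81 -9.52 -0.09] turn deg [-0.05 -0.05 -1.  ] q7 -0.99 F [-1.2 -0.1  5.4] w 0.223
```

>>> step_arm(
  increments=[
    [0,0,-0.1,0,0,0,1],
    [0.4,-1.0,0,0,0,0,1],
    [0.5,-1.2,0,0,0,0,1],
    [0.5,-1.3,0,0,0,0,1],
    [0.5,-1.3,0,0,0,0,1],
    [0.5,-1.3,0,0,0,0,1],
    [0.5,-1.2,0,0,0,0,1],
    [0.5,-1.2,0,0,0,0,1],
    [0.4,-1.0,0,0,0,0,1],
    [0,0,0,0,0,-1.0,1],
    [0,0,0,0,0,0,1],
    [0,0,0,0,0,0,1],
  ],
)

```text
t: 5.8
eef_pos: [0.4954, -0.3017, 0.0062]
tool_rot: [0.0, 0.773, -0.634, -0.0]
contact_force: [0.2, 0.2, -0.9]
gripper_width: 0.226
```

```bash
python3 - <<'E'
from look import *
T=bot.read_camera("top");S=bot.read_camera("scene")
P=[.5503,-.2904,.198]
plan(bot.get_obs(),[.4969,-.3021,.007],.198-np.pi/2)
overlay(T,[("scraper",P),("holder",R["holder"])],"pics/b1.png",350,90,450,230,4)
overlay(S,[("scraper",P),("holder",R["holder"])],"pics/b2.png",150,140,300,300,4)
E
```

```text
t 5.9 pos [ 0.4954 -0.3018  0.0062] shift cm [ 0.06 -0.14 -0.08] turn deg [ 0.04  0.02 -0.03] q7 -1.01 F [-0.6 -0.4 -1.4] w 0.223
```

View pics/b1.png

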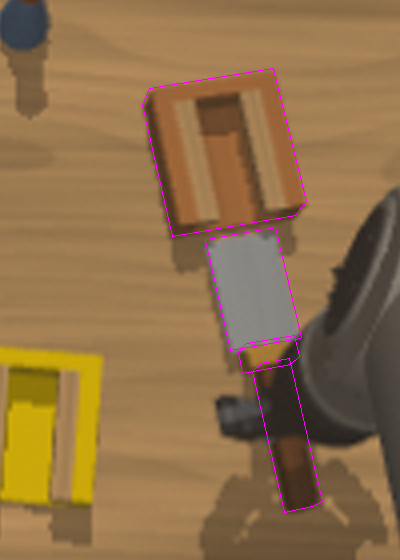

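View pics/b2.png

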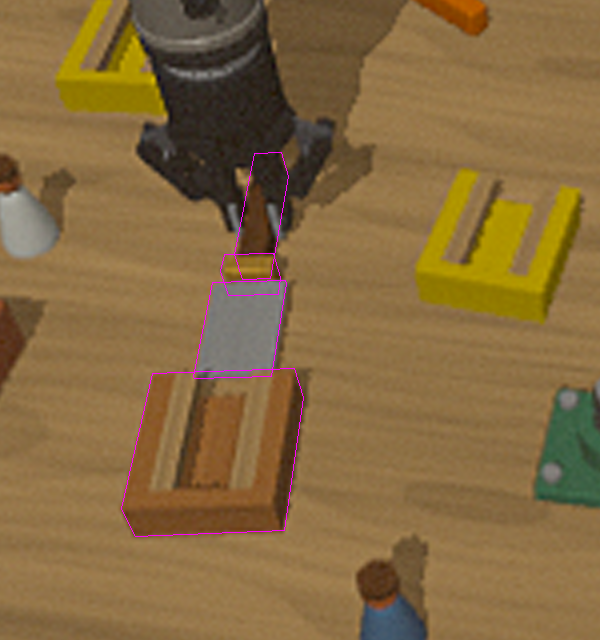

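>>> step_arm(
  increments=[
    [0,-0.7,0,0,0,0,1],
    [0,-0.7,0,0,0,0,1],
    [0,-0.7,0,0,0,0,1],
    [0,-0.7,0,0,0,0,1],
    [0,-0.7,0,0,0,0,1],
    [0,-0.5,0,0,0,0,1],
    [0,0,0,0,0,0,1],
  ],
)

```text
t: 6.6
eef_pos: [0.5365, -0.2934, 0.0063]
tool_rot: [-0.0, 0.774, -0.633, 0.0]
contact_force: [0.1, 0.2, -1.3]
gripper_width: 0.223
```

>>> step_arm(
  increments=[
    [0,-0.7,0,0,0,0,1],
    [0,-0.7,0,0,0,0,1],
    [0,-0.7,0,0,0,0,1],
    [0,-0.7,0,0,0,0,1],
    [0,-0.7,0,0,0,0,1],
    [0,-0.5,0,0,0,0,1],
    [0,-0.3,0,0,0,0,1],
    [0,0,0,0,0,0,1],
  ],
)

```text
t: 7.4
eef_pos: [0.5781, -0.2852, 0.0063]
tool_rot: [-0.0, 0.774, -0.634, 0.0]
contact_force: [-0.4, 0.3, -2.7]
gripper_width: 0.228
```

```bash
python3 - <<'E'
from look import *
T=bot.read_camera("top");S=bot.read_camera("scene")
P=[.6346,-.2735,.198]
plan(bot.get_obs(),[.5812,-.2851,.007],.198-np.pi/2)
overlay(T,[("scraper",P),("holder",R["holder"])],"pics/d1.png",350,90,450,230,4)
overlay(S,[("scraper",P),("holder",R["holder"])],"pics/d2.png",150,140,300,300,4)
E
```

```text
t 7.5 pos [ 0.5773 -0.2856  0.0062] shift cm [ 0.03 -0.39 -0.08] turn deg [ 0.03  0.   -0.01] q7 -1.08 F [-0.2 -0.1 -1.8] w 0.225
```

View pics/d1.png

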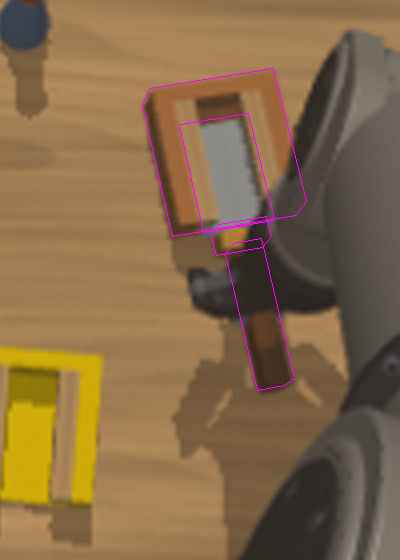

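View pics/d2.png

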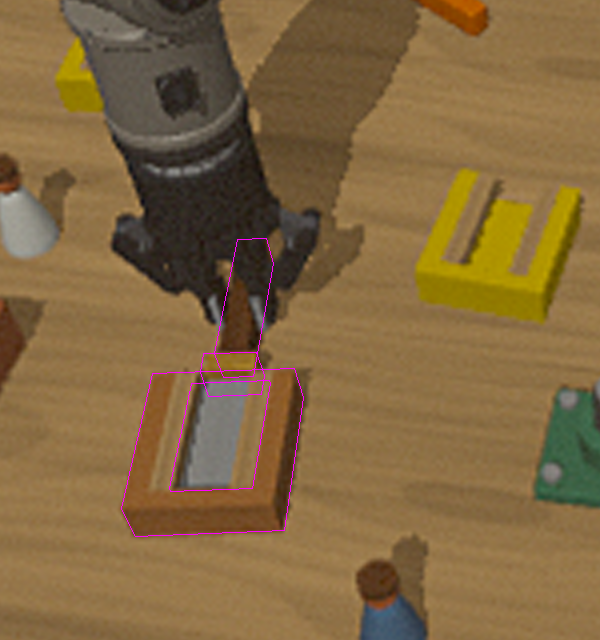

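>>> step_arm(
  increments=[
    [0,-0.3,0,0,0,0,1],
    [0,-0.3,0,0,0,0,1],
    [0,0,0,0,0,0,1],
    [0,0,0,0,0,0,1],
  ],
)

```text
t: 7.9
eef_pos: [0.5836, -0.2842, 0.0063]
tool_rot: [-0.0, 0.774, -0.634, 0.0]
contact_force: [-0.4, -0.0, -0.8]
gripper_width: 0.227
```

```bash
python3 - <<'E'
from look import *
plan(bot.get_obs(),[.5812,-.2851,.007],.198-np.pi/2)
S=bot.read_camera("scene")
P=[.6346,-.2735,.198]
overlay(S,[("scraper",P),("holder",R["holder"])],"pics/e2.png",180,200,250,290,7)
E
```

```text
t 7.9 pos [ 0.5836 -0.2842  0.0063] shift cm [ 0.04  0.26 -0.07] turn deg [-0.01  0.    0.  ] q7 -1.08 F [-0.4 -0.  -0.8] w 0.227
```

View pics/e2.png

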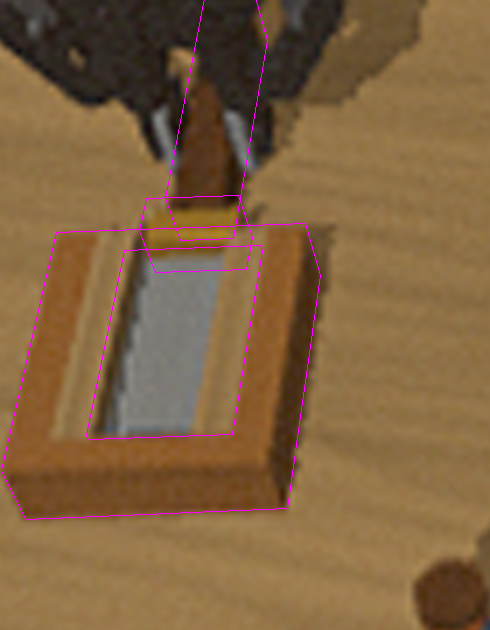

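>>> step_arm(
  increments=[
    [0,0,0,0,0,0,0.8],
    [0,0,0,0,0,0,0.6],
    [0,0,0,0,0,0,0.4],
    [0,0,0,0,0,0,0.2],
    [0,0,0,0,0,0,0],
    [0,0,0,0,0,0,0],
    [0,0,0,0,0,0,0],
    [0,0,-2,0,0,0,0],
    [0,0,-2,0,0,0,0],
    [0,0,-3,0,0,0,0],
    [0,0,-3,0,0,0,0],
    [0,0,-3,0,0,0,0],
    [0,0,-3,0,0,0,0],
    [0,0,0,0,0,0,0],
  ],
)

```text
t: 9.35
eef_pos: [0.5862, -0.2854, 0.1713]
tool_rot: [-0.001, 0.773, -0.634, 0.004]
contact_force: [0.5, -0.3, 0.9]
gripper_width: 0.998
```

```bash
python3 - <<'E'
from look import *
plan(bot.get_obs(),[.4613,.1534,.15],1.72-np.pi/2)
S=bot.read_camera("scene");T=bot.read_camera("top")
P=[.6371,-.2730,.198]
overlay(S,[("scraper",P),("holder",R["holder"])],"pics/f2.png",170,180,260,290,6)
overlay(T,[("scraper",P),("holder",R["holder"])],"pics/f1.png",360,90,450,190,6)
E
```

```text
t 9.35 pos [ 0.5862 -0.2854  0.1713] shift cm [-45.49   3.64   1.89] turn deg [ -0.12  -0.51 -87.22] q7 -1.06 F [ 0.5 -0.3  0.9] w 0.998
```

View pics/f2.png

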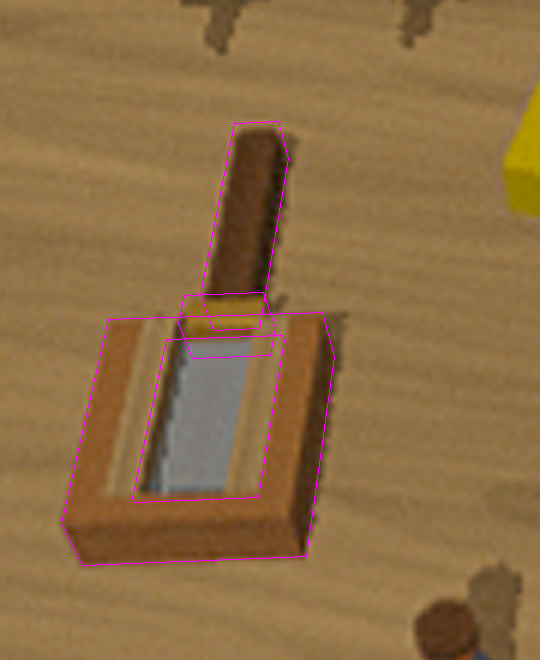

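View pics/f1.png

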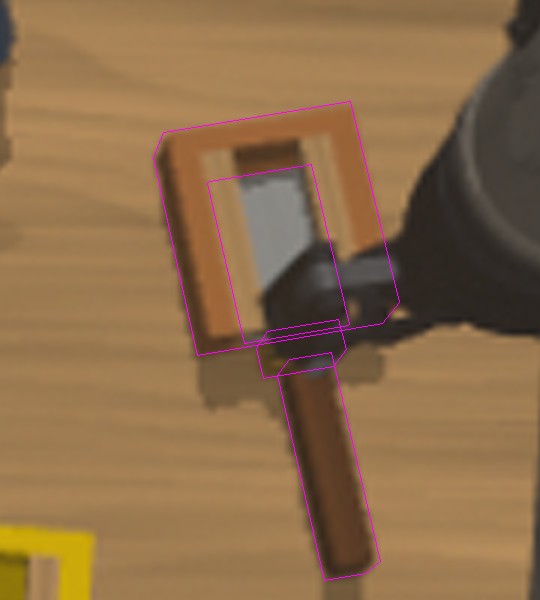

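The scraper lies in the slot with its collar at the mouth (scene crop (225,315)) and is let go. Now the press handle.

>>> step_arm(
  increments=[
    [-2.0,0.16,0,0,0,0,0],
    [-2.8,0.22,0,0,0,0,0],
    [-2.8,0.22,0,0,0,0,0],
    [-2.8,0.22,0,0,0,0,0],
    [-2.8,0.22,0,0,0,0,0],
    [-2.8,0.22,0,0,0,0,0],
    [-2.8,0.22,0,0,0,0,0],
    [-2.8,0.22,0,0,0,0,0],
    [-2.8,0.22,0,0,0,0,0],
    [-2.8,0.22,0,0,0,0,0],
    [-2.8,0.22,0,0,0,0,0],
    [-2.8,0.22,0,0,0,0,0],
    [-2.8,0.22,0,0,0,0,0],
    [-2.8,0.22,0,0,0,0,0],
    [-2.8,0.22,0,0,0,0,0],
    [-2.8,0.22,0,0,0,0,0],
    [-1.5,0.2,0,0,0,0,0],
    [0,0,0,0,0,0,0],
  ],
)

```text
t: 11.25
eef_pos: [0.4565, 0.1567, 0.1652]
tool_rot: [0.001, 0.775, -0.632, -0.001]
contact_force: [0.7, -1.0, 0.5]
gripper_width: 1.002
```

>>> step_arm(
  increments=[
    [0,0,0,0,0,-8.0,0],
    [0,0,0,0,0,-8.0,0],
    [0,0,0,0,0,-8.0,0],
    [0,0,0,0,0,-8.0,0],
    [0,0,0,0,0,-8.0,0],
    [0,0,0,0,0,-8.0,0],
    [0,0,0,0,0,-8.0,0],
    [0,0,0,0,0,-8.0,0],
    [0,0,0,0,0,-8.0,0],
    [0,0,0,0,0,-8.0,0],
    [0,0,0,0,0,-7.0,0],
    [0,0,0,0,0,0,0],
  ],
)

```text
t: 12.45
eef_pos: [0.458, 0.153, 0.1654]
tool_rot: [0.0, 0.997, 0.072, -0.001]
contact_force: [0.2, -0.2, 0.4]
gripper_width: 1.001
```

```bash
python3 - <<'E'
from look import *
T=bot.read_camera("top");S=bot.read_camera("scene")
plan(bot.get_obs(),[.4613,.1534,.015],1.718-np.pi/2)
I=[("scraper",[.6371,-.2730,.198]),("holder",R["holder"]),("press_handle",[.4613,.1534,1.72])]
overlay(T,I,"pics/g1.png",360,90,450,210,5)
overlay(S,I,"pics/g2.png",170,140,430,300,3)
m=[d for d in bot.cut_out(S,"press_handle")]
print([(d["point"],d["score"],d["pixels"].sum()) for d in m])
E
```

```text
t 12.55 pos [0.4581 0.1535 0.1657] shift cm [ 0.34  0.05 15.07] turn deg [ 0.02  0.07 -0.36] q7 -0.51 F [ 0.8 -0.2 -0.2] w 0.999
[([372.1, 202.1], 0.55, np.int64(1375))]
```

View pics/g1.png

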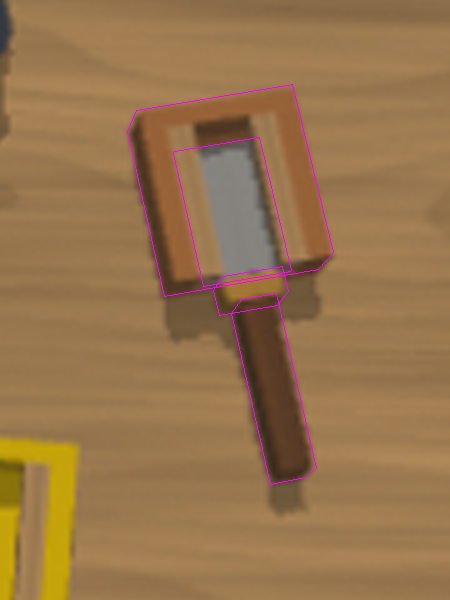

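View pics/g2.png

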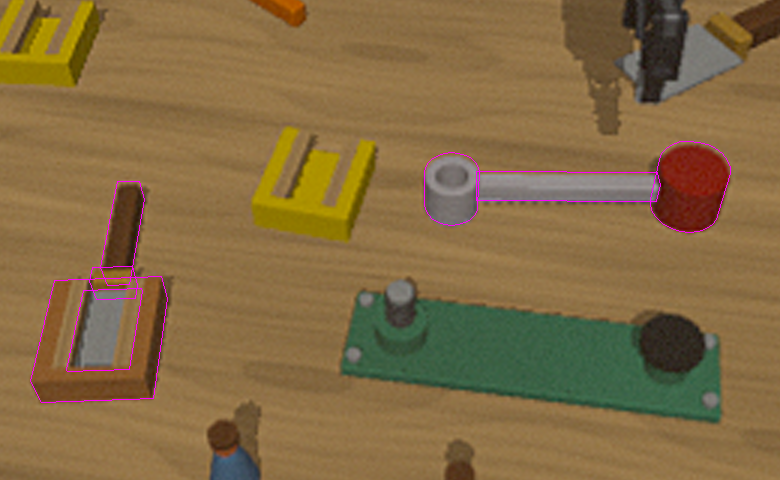

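The scraper is home in the clear top view too: collar at (255,285) on the mouth line, in line with the holder. Next I'll descend on the bar.

>>> step_arm(
  increments=[
    [0.3,0,1,0,0,-0.3,0],
    [0,0,2,0,0,0,0],
    [0,0,2,0,0,0,0],
    [0,0,2,0,0,0,0],
    [0,0,2,0,0,0,0],
    [0,0,2,0,0,0,0],
    [0,0,1.5,0,0,0,0],
    [0,0,1.0,0,0,0,0],
    [0,0,1.0,0,0,0,0],
    [0,0,1.0,0,0,0,0],
    [0,0,0,0,0,0,0],
  ],
  squeeze=80,
)

```text
t: 13.7
eef_pos: [0.4606, 0.1549, 0.0103]
tool_rot: [0.0, 0.997, 0.075, -0.001]
contact_force: [-0.8, 0.1, -0.4]
gripper_width: 0.999
```

```bash
python3 - <<'E'
from look import *
T=bot.read_camera("top");S=bot.read_camera("scene")
plan(bot.get_obs(),[.4613,.1534,.010],1.718-np.pi/2)
I=[("press_handle",[.4613,.1534,1.72])]
overlay(T,I,"pics/i1.png",200,150,340,240,5)
overlay(S,I,"pics/i2.png",290,120,430,240,5)
E
```

```text
t 13.8 pos [0.4612 0.1552 0.0114] shift cm [-0.02  0.18  0.14] turn deg [ 0.   -0.01  0.21] q7 -0.7 F [ 0.5  0.8 -0.4] w 1.003
```

View pics/i2.png

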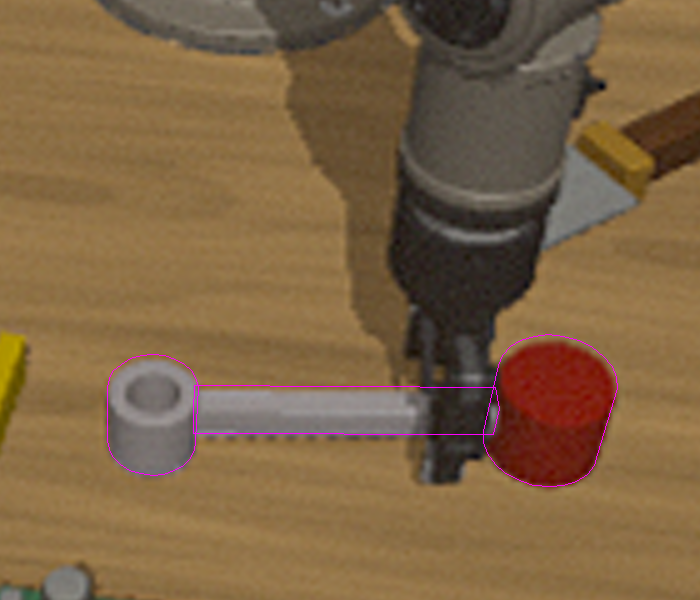

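View pics/i1.png

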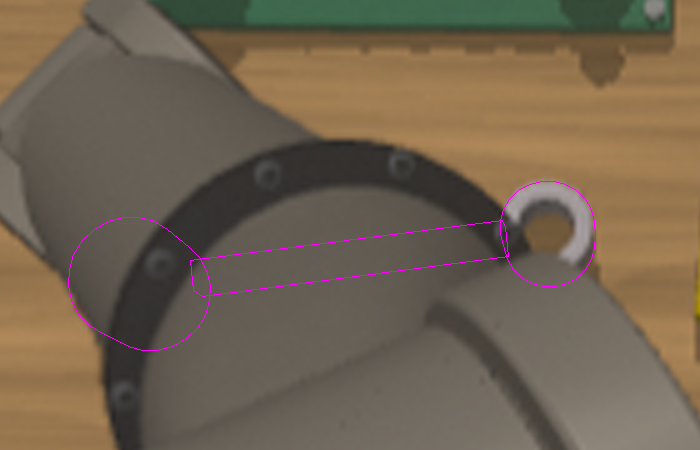

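>>> step_arm(
  increments=[
    [0,0.2,0,0,0,0.2,0],
    [0,0,0,0,0,0,0.5],
    [0,0,0,0,0,0,0.7],
    [0,0,0,0,0,0,0.8],
    [0,0,0,0,0,0,0.9],
    [0,0,0,0,0,0,1],
    [0,0,0,0,0,0,1],
    [0,0,0,0,0,0,1],
    [0,0,0,0,0,0,1],
  ],
)

```text
t: 14.7
eef_pos: [0.462, 0.1533, 0.0117]
tool_rot: [-0.0, 0.997, 0.074, 0.001]
contact_force: [0.4, -0.3, 6.4]
gripper_width: 0.171
```

>>> step_arm(
  increments=[
    [0,0,-0.3,0,0,0,1],
    [0,0,-0.5,0,0,0,1],
    [0,0,-0.7,0,0,0,1],
    [0,0,-0.7,0,0,0,1],
    [0,0,-0.8,0,0,0,1],
    [0,0,-1.0,0,0,0,1],
    [0,0,-1.0,0,0,0,1],
    [0,0,-0.5,0,0,0,1],
    [0,0,0,0,0,0,1],
    [0,0,0,0,0,0,1],
    [0,0,0,0,0,0,1],
  ],
)

```text
t: 15.8
eef_pos: [0.4611, 0.1529, 0.0659]
tool_rot: [0.0, 0.997, 0.074, -0.0]
contact_force: [0.5, -0.3, -6.2]
gripper_width: 0.167
```

```bash
python3 - <<'E'
from look import *
T=bot.read_camera("top");S=bot.read_camera("scene")
o=bot.get_obs();plan(o,[.4613,.1534,.010],1.718-np.pi/2); print(o["torque"])
dz=.055
def ov(p,P,z,name,x0,y0,x1,y1,k):
    im=cv2.resize(p["pixels"][:,:,::-1],None,fx=k,fy=k,interpolation=cv2.INTER_CUBIC)
    for V in M["press_handle"]:
        h=cv2.convexHull(((proj(p,place(V,P,z))+.5)*k).astype(np.float32)); cv2.polylines(im,[np.round(h).astype(np.int32)],True,(255,0,255),1)
    cv2.imwrite(name,im[y0*k:y1*k,x0*k:x1*k])
ov(S,[.4613,.1534,1.72],dz,"pics/j2.png",290,100,430,240,5)
E
```

```text
t 15.9 pos [0.4611 0.153  0.0659] shift cm [ 0.03 -0.04  5.59] turn deg [0.01 0.05 0.01] q7 -0.62 F [ 0.6 -0.5 -6.5] w 0.172
[-0.05612314 -0.0206138  -0.00773591]
```

View pics/j2.png

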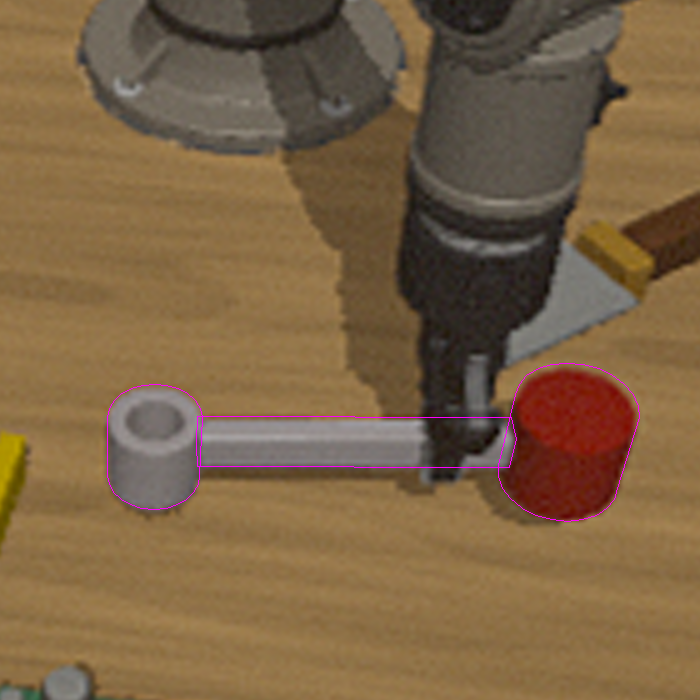

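```bash
python3 - <<'E'
from look import *
print(back(t,[[317.8,134.4]],.076),back(t,[[236.8,137.0]],.054))
print(back(s,[[160+286/2,130+212/2]],.076),back(s,[[160+467/2,130+247/2]],.054))
plan(bot.get_obs(),[.6417,.1342,.137],1.578-np.pi/2)
E
```

```text
[[ 0.64086597 -0.01836846  0.076     ]] [[0.6373307  0.20057629 0.054     ]]
[[ 0.64404949 -0.01712261  0.076     ]] [[0.64534791 0.20090971 0.054     ]]
t 15.9 pos [0.4611 0.153  0.0659] shift cm [17.58  4.51 -7.12] turn deg [0.01 0.05 8.03] q7 -0.62 F [ 0.6 -0.5 -6.5] w 0.172
```

The handle is lifted and level, matching its outline: ring at (153,450), weight at (570,440). My screw and rest estimates agree between the two views. Raise, carry over, turn in line.

>>> step_arm(
  increments=[
    [0,0,-0.6,0,0,0,1],
    [0,0,-1.2,0,0,0,1],
    [0,0,-1.5,0,0,0,1],
    [0,0,-1.5,0,0,0,1],
    [0,0,-1.3,0,0,0,1],
    [0,0,-0.7,0,0,0,1],
    [0,0,-0.3,0,0,0,1],
    [0,0,0,0,0,0,1],
  ],
)

```text
t: 16.7
eef_pos: [0.4615, 0.153, 0.1375]
tool_rot: [0.0, 0.997, 0.074, 0.0]
contact_force: [-0.4, -0.5, -6.4]
gripper_width: 0.171
```

>>> step_arm(
  increments=[
    [0.4,0.1,0,0,0,0,1],
    [0.8,0.2,0,0,0,0,1],
    [1.2,0.3,0,0,0,0,1],
    [1.5,0.4,0,0,0,0,1],
    [1.5,0.4,0,0,0,0,1],
    [1.5,0.4,0,0,0,0,1],
    [1.5,0.4,0,0,0,1.0,1],
    [1.5,0.4,0,0,0,1.0,1],
    [1.5,0.4,0,0,0,1.0,1],
    [1.5,0.3,0,0,0,1.0,1],
    [1.5,0.3,0,0,0,1.0,1],
    [1.2,0.3,0,0,0,1.0,1],
    [0.9,0.2,0,0,0,1.0,1],
    [0.6,0.1,0,0,0,0.5,1],
    [0.3,0.1,0,0,0,0.5,1],
    [0,0,0,0,0,0,1],
    [0,0,0,0,0,0,1],
  ],
)

```text
t: 18.4
eef_pos: [0.6387, 0.1304, 0.1373]
tool_rot: [0.0, 1.0, 0.004, -0.0]
contact_force: [0.3, -0.0, -5.5]
gripper_width: 0.17
```

```bash
python3 - <<'E'
from station import bot
from h import *
plan(bot.get_obs(),[.6417,.1342,.137],1.578-np.pi/2)
E
```

```text
t 18.4 pos [0.6387 0.1304 0.1373] shift cm [ 0.31 -0.37  0.03] turn deg [0.   0.03 0.06] q7 -0.52 F [ 0.3 -0.  -5.5] w 0.17
```

>>> step_arm(
  increments=[
    [0.1,-0.1,0,0,0,0,1],
    [0.1,-0.2,0,0,0,0,1],
    [0.1,-0.1,0,0,0,0,1],
    [0,0,0,0,0,0,1],
    [0,0,0,0,0,0,1],
    [0,0,0,0,0,0,1],
  ],
)

```text
t: 19.0
eef_pos: [0.6421, 0.1342, 0.1373]
tool_rot: [0.0, 1.0, 0.004, -0.0]
contact_force: [0.7, -0.6, -5.8]
gripper_width: 0.17
```

```bash
python3 - <<'E'
from look import *
T=bot.read_camera("top");S=bot.read_camera("scene")
o=bot.get_obs();plan(o,[.6417,.1342,.137],1.578-np.pi/2); print(np.abs(o["joint_vel"]).max())
def ov(p,P,z,name,x0,y0,x1,y1,k):
    im=cv2.resize(p["pixels"][:,:,::-1],None,fx=k,fy=k,interpolation=cv2.INTER_CUBIC)
    for n,P,z in (("press_handle",P,z),("press_head",R["press_head"],0),("holder",R["holder"],0),("scraper",[.6371,-.2730,.198],0)):
      for V in M[n]:
        h=cv2.convexHull(((proj(p,place(V,P,z))+.5)*k).astype(np.float32)); cv2.polylines(im,[np.round(h).astype(np.int32)],True,(255,0,255),1)
    cv2.imwrite(name,im[y0*k:y1*k,x0*k:x1*k])
P=[o["eef_pos"][0],o["eef_pos"][1],1.578]
ov(S,P,.126,"pics/k2.png",170,160,430,310,3)
ov(T,P,.126,"pics/k1.png",200,80,450,240,3)
for p,n in((T,"t"),(S,"s")):
  for q,z in(("handle_ring",.126),("handle_weight",.126),("handle_balance",.153),("screw_tip",.076)):
    L=bot.pinpoint(p,q)[:2]; print(n,q,[(d["score"],np.round(back(p,[d["point"]],z)[0],3)) for d in L])
E
```

```text
t 19.1 pos [0.6421 0.1342 0.1373] shift cm [-0.04  0.    0.03] turn deg [0.   0.   0.02] q7 -0.52 F [-0.  -0.6 -5.1] w 0.172
0.0012642525521094539
t handle_ring [(0.72, array([ 0.647, -0.019,  0.126])), (0.26, array([0.726, 0.037, 0.126]))]
t handle_weight [(0.79, array([0.637, 0.199, 0.126]))]
t handle_balance []
t screw_tip [(0.73, array([ 0.661, -0.024,  0.076])), (0.62, array([ 0.654, -0.017,  0.076]))]
s handle_ring [(0.76, array([ 0.649, -0.016,  0.126]))]
s handle_weight [(0.75, array([0.646, 0.206, 0.126])), (0.45, array([ 0.717, -0.218,  0.126]))]
s handle_balance []
s screw_tip [(0.69, array([ 0.651, -0.012,  0.076]))]
```

View pics/k2.png

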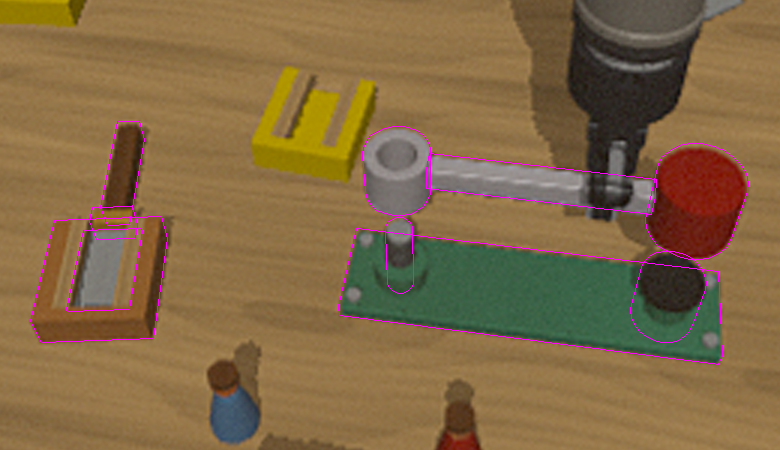

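View pics/k1.png

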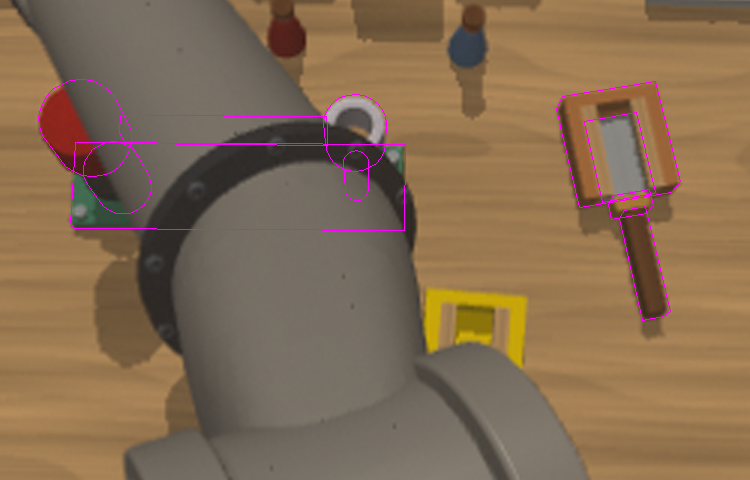

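The handle matches its predicted outline in both views: ring at (397,170) above the screw, weight at (697,200) above the rest. It is level and still, and the scraper is home, so I'll hand in.

```bash
python3 - <<'E'
from station import bot
print(bot.hand_in())
E
```

```text
the job is handed in; nothing more can be done
None
```

I put the scraper away and then held the press handle over the press head. The job was handed in at about 19–20 s of the 64 s allowed. The hand-in gave no verdict, so these are my own last checks.

- **Scraper:** I slid the small brown scraper into the wooden holder and let go. In both views its collar sits at the mouth (estimated 0 to 2 mm off) and it lies in line with the slot.
- **Press handle:** It is gripped within about 1 mm of its estimated balance point with an 80 N squeeze. The ring's underside is about 50 mm above the screw tip.
    - **Position:** The arm pose and my outlines put the ring and weight within a few millimetres of the screw and rest. The handle looks level, and the joints were practically still.
- **Bystanders:** I didn't measure the jars, figurines and mould again. I kept clear of them, felt no unexpected contact force, and the two coloured figurines in the last pictures look unmoved.
- **Disagreement:** The network's last screw-tip readings lay 1–2 cm from my fit, when the screw was partly hidden behind the handle. I trusted the fit because it agreed between both views before the handle covered the screw.

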